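# Rock the sorter gate and feed the lug nut covers

### The job

The rocking gate of the parts sorter is still tipped towards the left-hand bin of bare lug nuts (left and right as the robot sees them). Press down the raised right-hand tab until the gate is tipped fully over to the right, and leave it there; only then push the two lug nut covers lying in the feed channel forward off its end, so that both roll down the right-hand chute into the empty right-hand bin. Use only the outside of the fingers: do not lift the covers, and leave everything else on the shelf where it is.

Things in the scene. Friction and masses are not known exactly. Their poses are not given: they have to be found in the camera images.
- sorter: Fixed grey steel stand of the parts sorter; channel, gate, chutes and bins all move with it. Origin on the table under the gate's pivot; x runs along the feed channel away from the robot, y to the left, z up. From the gate's ends two slippery chutes, 74 mm wide inside, slope down at 0.5 rad to the left (+y) and the right (-y), each ending over a bin.
- channel_mouth (a point): Middle of the channel floor at its gate end: 31 mm before the sorter's origin in x, y = 0, z = 155 mm. Axes as the sorter's. The feed channel is straight, open-topped, along x, with side walls 10 mm high and 38 mm apart inside (44 outside). Beside the mouth stand two upright flanges 3 mm thick, |y| from 19 to 38, tops at z = 175 mm; between them it is open above.
- channel_entry (a point): Middle of the channel floor at its open end on the robot's side, 136 mm before the mouth, z = 155 mm. Nothing stands at this end: a finger can come down behind the covers. Axes as the sorter's.
- gate (a joint): Rocking gate: steel trough 180 mm long in the sorter's y, 70 wide in x, hinged at its middle about the sorter's x axis at z = 139 mm. Radians: -0.45 stop, fully left (+y end down); 0 level; +0.45 stop, fully right (-y end down). Stiff pivot (0.12 N m friction): stays where left, about 2 N on a tab moves it. Floor 10 mm below the channel's when level; far wall 34 mm high, stops parts.
- tab_right (a point): Centre of the top face of the gate's right press tab: flat steel plate 38 (x) by 40 (y) by 4 mm, sticking out from the gate towards the robot, right of the channel. Fixed to the gate and tilts with it: in gate axes 55 mm towards the robot, 75 right of and 28 above the pivot. Raised when the gate is tipped left; from stop to stop it goes about 65 mm down and 24 mm outwards (right).
- tab_left (a point): Same point on the left-hand tab (mirror image, 75 mm left of the pivot).
- cover_front: Black plastic lug nut cover, a plain round cap 34 mm in diameter and 44 mm long, about 30 g, lying on its side in the feed channel with its axis along the channel; the one nearer the gate. Origin at its middle (17 mm above the channel floor), body x along its axis; it turns with the cover when that rolls.
- cover_rear: Identical cover lying behind it in the same channel, nearer the robot; a gap of 2 to 16 mm between the two. Pushing this one pushes both. A cover leaves the channel when its rear end passes the mouth.
- bin_left: Clear plastic bin under the left chute, part of the sorter, 130 (x) by 140 (y) by 55 mm high, holding bare steel lug nuts; its flap stands open at the outer rim up to 118 mm high. Origin at the centre of its underside, on the table.
- bin_right: Identical clear bin under the right chute, empty, walls 4 mm. Origin at the centre of its underside, on the table; axes as the sorter's.
- spare_cover_a: Bystander: same kind of cover standing upright on the table, origin at its underside.
- spare_cover_b: Bystander: another cover standing upright on the table, origin at its underside.
- jar: Bystander: glass jar, 68 mm in diameter, 85 mm high, right of the channel, origin at its underside.
- tread_tool: Bystander: orange aluminium tread depth tool, about 115 by 34 by 8 mm, flat on the table beside the channel's leg, origin at its underside.
- hex_key: Bystander: chrome hex key, L-shaped, 114 by 36 by 8 mm, flat on the table beside the channel's leg, origin at its underside.
- loose_nut: Bystander: steel lug nut 25 mm across, 24 mm high, on the table beyond the sorter, origin at its underside.
Not all that is in view belongs to the job. What is shaped like the cover_rear but yellow is not meant.

How it is judged:
On the way:
1. the gate is tipped fully to the right while both covers still lie in the feed channel (value of joint gate above 0.39 rad and x of each of cover_front, cover_rear in the frame of sorter below -0.045 m and z of each of cover_front, cover_rear in the frame of sorter above 0.162 m), for 0.2 s.
At the end, for the whole second after the job is handed in: The gate is left tipped to the right (joint over 0.38 rad; the stop is at 0.45) and both covers lie at rest inside the right-hand bin, below its rim (value of joint gate above 0.38 rad and x of cover_front in the frame of bin_right between -0.063 and 0.063 m and y of cover_front in the frame of bin_right between -0.068 and 0.068 m and z of each of cover_front, cover_rear in the frame of bin_right below 0.055 m and linear speed of each of cover_front, cover_rear below 0.05 m/s and x of cover_rear in the frame of bin_right between -0.063 and 0.063 m and y of cover_rear in the frame of bin_right between -0.068 and 0.068 m); the robot touches nothing.
It fails at once if a cover was lifted (20 mm or more above its place in the channel) (height (world z) of any of cover_front, cover_rear above 0.192 m).
It fails at once if a cover went down the left chute (y of any of cover_front, cover_rear in the frame of sorter above 0.1 m).
It fails at once if a bystander was moved by more than 20 mm (distance of any of spare_cover_a, spare_cover_b, jar, tread_tool, hex_key, loose_nut from where it was at the start of the episode above 0.02 m).
It also fails if it takes over 51 s, if anything falls off the work surface, if the arm or the gripper's body presses on something with over 40 N, if the wrist force passes 120 N, or if a joint passes its speed limit or range.

### The arm

A 7-joint arm with a two-finger parallel gripper is mounted at the origin on the work surface. World frame = base frame: x ahead of the robot, y to its left, z up, the work surface at z = 0. Lengths are in m, angles in rad, forces in N, time in s.
With the tool pointing down it reaches from about 0.425 to 0.925 m from the base axis. Payload 6.8 kg.
Tool frame: the origin (TCP) lies on the front face of the gripper's body, between the roots of the fingers; the fingertips stand 73 mm ahead of it and the grasp point (between the pads) lies 54 mm ahead of it; z points along the fingers, y is the line along which they close (so a half turn about z gives the same grasp; the last joint's range is limited). The gripper opens to 85 mm and grips with 20 to 120 N. Pads are 22 mm wide; open, the fingers measure 114 mm over their backs; the gripper's body (76 mm by 85 mm) begins 54 mm behind the grasp point. The pads swing forward as they close: fully open they stand 13 mm farther back than shut.
Start: joints at [1.149, 0.477, 0.022, 1.555, -0.011, 1.109, -0.083], TCP at [0.208, -0.642, 0.304] pointing down, gripper open.
Joint ranges: [-2.96, 2.96], [-0.34, 2.1], [-1.41, 1.46], [0.24, 2.44], [-1.37, 4.51], [0.17, 1.92], [-2.96, 2.96]. Speed limits (rad/s): [2.39, 2.39, 3.14, 3.14, 3.14, 3.14, 3.14].

### API

Orientations are given as a unit quaternion [w, x, y, z].
In Python, from station import bot, optics gives the robot as it stands.
- The arm moves only by the tool drive_tool, never from a script. Its argument "deltas" is a list of rows, each an object with "gripper": the closure in counts, from 0 (fully open) to 255 (shut); "offset": the shift along the tool's x, y, z in units of 1000 mm (1.0 is 1000 mm), a list of three; "angular": the turn, a rotation vector about the tool's x, y, z in units of 45 degrees (1.0 is 45 degrees), a list of three. In form: [{"gripper": gripper, "offset": [dx, dy, dz], "angular": [rx, ry, rz]}, ...]. A call has 1 to 5 rows; each row is the pose to reach, as a shift and turn from the pose commanded when the call began, along the tool's axes at that moment; what a row does not reach only later rows make up. A row lasts 1/10 s, in which the tool goes at most 50 mm and 8.59 degrees, less where a joint would pass 70% of its speed; a pose out of reach is approached as far as the arm can. A call with a number of a shift or a turn outside -1 to 1 is refused whole. A call with a gripper value outside its range is refused whole. The fingers move at their own pace and stop on an object; "grip_force" is the grip in N (left out, the last holds). Time passes only in rows, so rows that repeat a pose let the fingers close. It gives the time, the measured TCP pose, the force, the opening and the grip force at its end, in the units of the state.
- bot.get_obs(): the state, without advancing time (a new reading comes with each control period).
- optics.read_camera(name): name is "scene" or "top" or "wrist"; returns the picture (420x560x3 uint8, blue, green, red); there is no depth.
- optics.camera_model(name): a dict with "fx", "fy", "cx", "cy" (pixels), "cam_to_world" (4x4, takes a point from camera to world coordinates). Camera axes: x right, y up, looking along -z (the intrinsics and any distortion apply to the point x, -y, -z); pixel columns grow to the right and rows downward; lengths in m; the calibration is good to about 2 mm. A picture is of the moment at which its call begins: read the wrist's pose just before it. camera_model takes no time and is no camera call; for the wrist camera it gives the pose at the moment of the call.
- bot.hand_in(): hands the job in; it is judged then, once.
The state is a dict: "t": time; "q": joint angles; "joint_vel": joint speeds; "joint_torque": joint torques, N m; "eef_pos": TCP position; "tool_rot": TCP orientation; "contact_force": force on the tool from outside, world axes, zero at the start; "torque": the same for the moment, N m; "gripper_width": opening from 0.0 (shut) to 1.0 (fully open); "grasp_force": force on a finger pad.
Only numpy, scipy, OpenCV 4.12 (cv2) and the standard library are available. Lean on these libraries where they do the work, as an engineer would, in place of code of your own. Each camera call takes 0.05 s, during which the arm holds its last target. There are 200 camera calls.

## Working session

There is one attempt and no reset: what is moved stays moved. The work goes in short steps, Python scripts to look and compute and a tool call to move; the robot and the scene stay as the last step left them, time stands still between calls to the robot, and variables do not carry over. Pictures are saved under pics/ and viewed, at most 12 in all, crops included, and the job is handed in when it is done.

Besides the shell and the picture viewer there is one more tool, called after "Emit:" as name([rows], argument=value, ...), one row to a line, values as JSON. drive_tool: Moves the arm, as the interface text tells. Its arguments: {"type":"object","properties":{"deltas":{"type":"array"},"grip_force":{"type":"number"}},"required":["deltas"]}

```bash
mkdir -p pics; python3 - <<'E'
from station import bot, optics
import cv2
o=bot.get_obs(); print(o['t'],o['eef_pos'],o['tool_rot'],o['contact_force'])
for n in ('scene','top'):
    im=optics.read_camera(n); cv2.imwrite(f'pics/{n}0.png',im); m=optics.camera_model(n); print(n,m)
E
```

```text
0.0 [ 0.20820797 -0.64159606  0.30291112] [-9.14426822e-04  9.87711591e-01  1.56284775e-01 -2.16029315e-04] [0.12137744 0.21355969 0.99824189]
scene {'fx': 482.78368936418053, 'fy': 482.78368936418053, 'cx': 289.05659248567343, 'cy': 209.5995351456926, 'cam_to_world': array([[ 0.16302281, -0.68521284,  0.70986402,  1.20088382],
       [ 0.98643484,  0.09917352, -0.13080873, -0.10237878],
       [ 0.01923211,  0.7215594 ,  0.69208537,  0.77548567],
       [ 0.        ,  0.        ,  0.        ,  1.        ]])}
top {'fx': 449.63374802529637, 'fy': 449.63374802529637, 'cx': 277.5010862818105, 'cy': 202.10535747754085, 'cam_to_world': array([[-1.99324147e-02,  9.88961827e-01, -1.46823716e-01,
         3.88624307e-01],
       [-9.99800814e-01, -1.95671558e-02,  3.93175125e-03,
         2.22632345e-02],
       [ 1.01542937e-03,  1.46872840e-01,  9.89154860e-01,
         1.02183736e+00],
       [ 0.00000000e+00,  0.00000000e+00,  0.00000000e+00,
         1.00000000e+00]])}
```

View pics/top0.png

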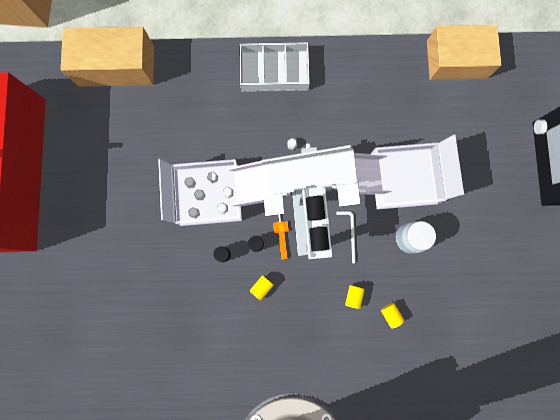

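View pics/scene0.png

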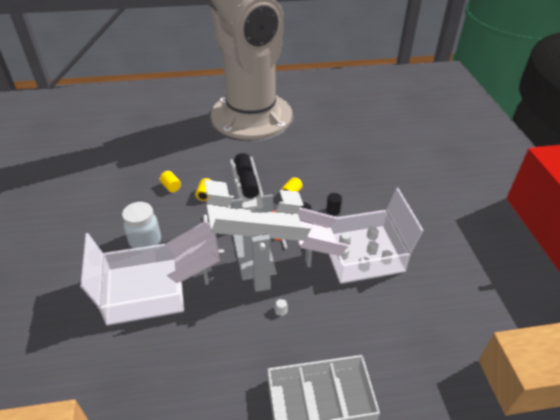

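The top view shows the covers at about (316,207) and (319,238), the right tab at (348,195) and the left tab at (274,204). I'll zoom in and measure.

```bash
cat > h.py <<'E'
import numpy as np, cv2
from station import bot, optics
def ray(n,px,z):
    m=optics.camera_model(n); T=m['cam_to_world']
    d=T[:3,:3]@np.array([(px[0]-m['cx'])/m['fx'],-(px[1]-m['cy'])/m['fy'],-1]); c=T[:3,3]
    return c+d*(z-c[2])/d[2]
E
python3 - <<'E'
from h import *
im=cv2.imread('pics/top0.png')
c=im[135:275,250:390]; cv2.imwrite('pics/crop0.png',cv2.resize(c,None,fx=4.2,fy=4.2,interpolation=cv2.INTER_CUBIC))
g=(im.max(2)<45).astype(np.uint8)
n,l,s,ce=cv2.connectedComponentsWithStats(g)
for i in range(1,n):
    x,y,w,h,a=s[i]
    if a>150 and 290<ce[i][0]<340 and 180<ce[i][1]<260:
        r=cv2.minAreaRect(np.argwhere(l==i)[:,::-1].astype(np.float32)); print(s[i],ce[i],r,ray('top',r[0],.175))
E
```

```text
[306 196  19  24 198] [317.51515152 207.76767677] ((315.1219482421875, 207.59756469726562), (23.08019256591797, 17.11688804626465), 83.6598129272461) [ 0.50235707 -0.0523867   0.175     ]
```

View pics/crop0.png

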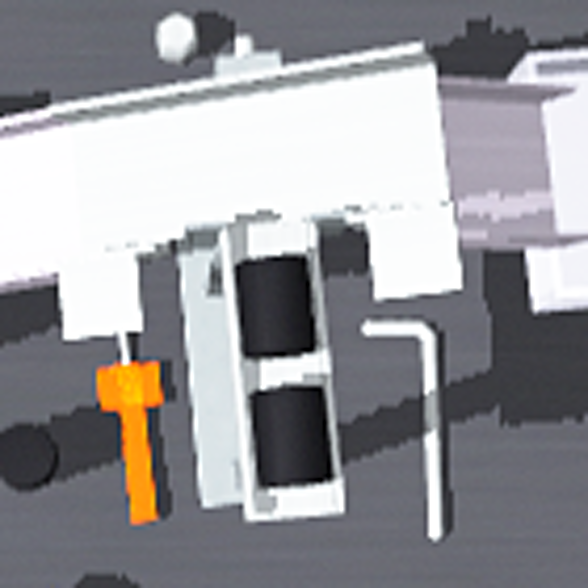

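```bash
python3 - <<'E'
from h import *
f=lambda x,y,z:ray('top',(x/4.2+250-.4,y/4.2+135-.4),z)
F=f(276,307,.172);R=f(291,436,.172);E=f(295,517,.165)
d=F-R; yaw=np.arctan2(d[1],d[0]);print(F,R,E,yaw,np.linalg.norm(d))
# walls' outer top edges: left and right
for a,b in (((228,230),(246,520)),((320,230),(344,514))):
    v=f(*a,.165)-f(*b,.165); print('wall',f(*b,.165),np.arctan2(v[1],v[0]))
T=np.mean([f(*p,.1968) for p in ((370,212),(455,205),(462,290),(376,299))],0);print('tabR',T)
L=np.mean([f(*p,.1316) for p in ((62,262),(136,255),(142,331),(66,340))],0);print('tabL',L)
tt=T-L; print('tab yaw',np.arctan2(tt[0],-tt[1]),'len',np.hypot(*tt[:2]))
E
```

```text
[ 0.50256479 -0.05301193  0.172     ] [ 0.44393074 -0.05786583  0.172     ] [ 0.40791634 -0.05910827  0.165     ] 0.08259455416189976 0.058834620395528475
wall [ 0.40701507 -0.03699787  0.165     ] 0.03254067701177917
wall [ 0.40881807 -0.08123008  0.165     ] 0.04743755172827739
tabR [ 0.52287196 -0.11350327  0.1968    ]
tabL [0.51448433 0.02631599 0.1316    ]
tab yaw 0.05991725535433163 len 0.1400706244273507
```

Emit:
drive_tool([
  {"gripper": 255,"offset": [0.036,-0.032,0],"angular": [0,0,0]},
  {"gripper": 255,"offset": [0.072,-0.064,0],"angular": [0,0,0]},
  {"gripper": 255,"offset": [0.108,-0.096,0],"angular": [0,0,0]},
  {"gripper": 255,"offset": [0.144,-0.128,0],"angular": [0,0,0]},
  {"gripper": 255,"offset": [0.18,-0.16,0],"angular": [0,0,0]},
])

```text
t: 0.6
eef_pos: [0.3307, -0.4324, 0.3036]
tool_rot: [-0.0, 0.988, 0.156, -0.0]
contact_force: [1.3, -0.6, 1.1]
gripper_width: 0.144
grasp_force: 0.0
```

Emit:
drive_tool([
  {"gripper": 255,"offset": [0.036,-0.032,0],"angular": [0,0,0]},
  {"gripper": 255,"offset": [0.072,-0.064,0],"angular": [0,0,0]},
  {"gripper": 255,"offset": [0.108,-0.096,0],"angular": [0,0,0]},
  {"gripper": 255,"offset": [0.144,-0.128,0],"angular": [0,0,0]},
  {"gripper": 255,"offset": [0.18,-0.16,0],"angular": [0,0,0.1]},
])

```text
t: 1.1
eef_pos: [0.4524, -0.2248, 0.3038]
tool_rot: [0.0, 0.993, 0.117, -0.0]
contact_force: [1.4, -0.1, -0.2]
gripper_width: 0.001
grasp_force: 0.0
```

Emit:
drive_tool([
  {"gripper": 255,"offset": [0.03,-0.03,0],"angular": [0,0,0.08]},
  {"gripper": 255,"offset": [0.06,-0.06,0],"angular": [0,0,0.16]},
  {"gripper": 255,"offset": [0.093,-0.094,0],"angular": [0,0,0.23]},
  {"gripper": 255,"offset": [0.093,-0.094,0],"angular": [0,0,0.23]},
])

```text
t: 1.5
eef_pos: [0.5233, -0.1061, 0.304]
tool_rot: [-0.002, 0.999, 0.032, 0.001]
contact_force: [0.1, -0.3, -0.3]
gripper_width: 0.001
grasp_force: 0.0
```

```bash
python3 - <<'E'
from h import *
o=bot.get_obs(); print(o['eef_pos'],o['tool_rot'],o['contact_force'])
a=optics.read_camera('top');b=optics.read_camera('wrist')
cv2.imwrite('pics/m1.png',np.hstack([cv2.resize(a[130:290,230:400],(420,396)),cv2.resize(b,(380,396))]))
E
```

```text
[ 0.52326203 -0.10612133  0.30395585] [-1.71635871e-03  9.99491808e-01  3.18152058e-02  9.85978366e-04] [ 0.13150504 -0.32323939 -0.34874805]
```

View pics/m1.png

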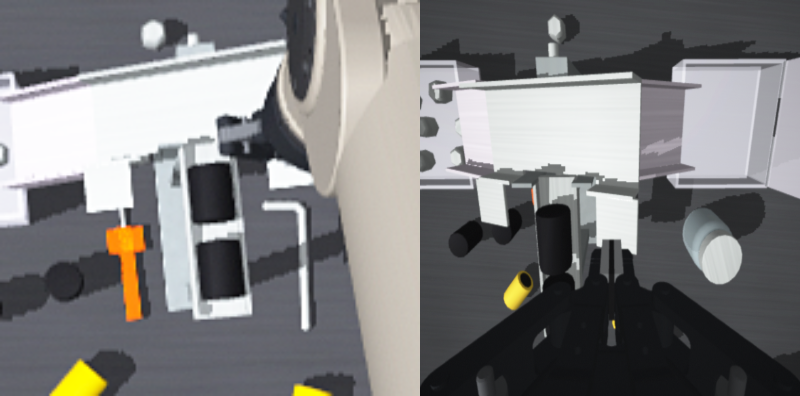

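Emit:
drive_tool([
  {"gripper": 255,"offset": [-0.002,0.005,0.01],"angular": [0,0,0]},
  {"gripper": 255,"offset": [-0.002,0.005,0.02],"angular": [0,0,0]},
  {"gripper": 255,"offset": [-0.002,0.007,0.03],"angular": [0,0,0]},
  {"gripper": 255,"offset": [-0.002,0.01,0.036],"angular": [0,0,0]},
  {"gripper": 255,"offset": [-0.002,0.012,0.042],"angular": [0,0,0]},
])

```text
t: 2.1
eef_pos: [0.519, -0.1264, 0.2612]
tool_rot: [0.0, 1.0, 0.027, -0.0]
contact_force: [-0.8, -0.3, 0.9]
gripper_width: -0.002
grasp_force: 1.0
```

```bash
python3 - <<'E'
from h import *
o=bot.get_obs(); print(o['eef_pos'],o['contact_force'],o['torque'])
b=optics.read_camera('wrist')
cv2.imwrite('pics/m2.png',b)
E
```

```text
[ 0.51899057 -0.12644274  0.26122548] [-0.81832188 -0.32943251  0.88329238] [-0.131837   -0.00663274  0.03326363]
```

View pics/m2.png

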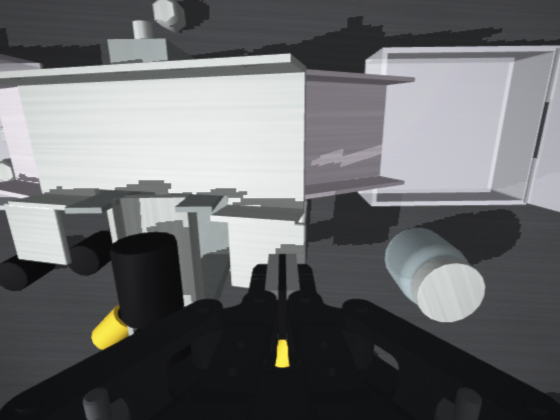

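Emit:
drive_tool([
  {"gripper": 255,"offset": [0,-0.002,0.006],"angular": [0,0,0]},
  {"gripper": 255,"offset": [0,-0.002,0.012],"angular": [0,0,0]},
  {"gripper": 255,"offset": [0,-0.001,0.018],"angular": [0,0,0]},
  {"gripper": 255,"offset": [0,0,0.024],"angular": [0,0,0]},
  {"gripper": 255,"offset": [0,0.002,0.03],"angular": [0,0,0]},
])

```text
t: 2.65
eef_pos: [0.5195, -0.1276, 0.2316]
tool_rot: [0.0, 1.0, 0.027, 0.0]
contact_force: [0.9, 0.5, 2.7]
gripper_width: 0.001
grasp_force: 1.1
```

```bash
python3 - <<'E'
from h import *
o=bot.get_obs(); print(o['eef_pos'],o['contact_force'],o['torque'])
b=optics.read_camera('wrist')
cv2.imwrite('pics/m3.png',b)
E
```

```text
[ 0.51951687 -0.12764352  0.23156295] [0.86536779 0.53542001 2.68025981] [ 0.03423848 -0.160619    0.01997685]
```

View pics/m3.png

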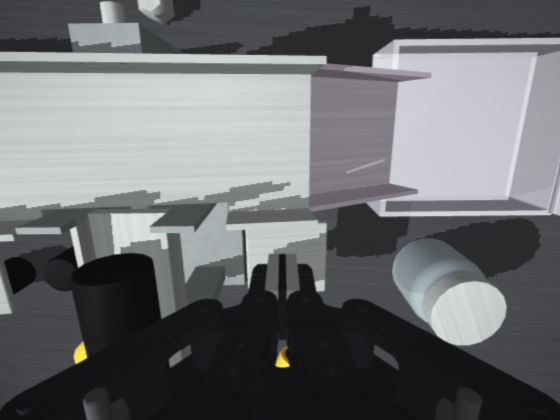

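The gate is now about level and the fingers (columns 257–305) sit centred on the tab (245–325). I'll keep pressing.

Emit:
drive_tool([
  {"gripper": 255,"offset": [0,0.002,0.006],"angular": [0,0,0]},
  {"gripper": 255,"offset": [0,0.004,0.012],"angular": [0,0,0]},
  {"gripper": 255,"offset": [0,0.006,0.016],"angular": [0,0,0]},
  {"gripper": 255,"offset": [0,0.007,0.019],"angular": [0,0,0]},
  {"gripper": 255,"offset": [0,0.007,0.021],"angular": [0,0,0]},
])

```text
t: 3.2
eef_pos: [0.5195, -0.1348, 0.2105]
tool_rot: [0.0, 1.0, 0.027, -0.0]
contact_force: [0.1, -0.7, 1.8]
gripper_width: -0.001
grasp_force: 0.8
```

Emit:
drive_tool([
  {"gripper": 255,"offset": [0,0,0.002],"angular": [0,0,0]},
  {"gripper": 255,"offset": [0,0,0.003],"angular": [0,0,0]},
])

```text
t: 3.4
eef_pos: [0.5196, -0.1347, 0.2077]
tool_rot: [0.0, 1.0, 0.027, -0.0]
contact_force: [-0.9, -1.6, 2.0]
gripper_width: -0.001
grasp_force: 0.8
```

Emit:
drive_tool([
  {"gripper": 255,"offset": [0,0,0.001],"angular": [0,0,0]},
  {"gripper": 255,"offset": [0,0,0.002],"angular": [0,0,0]},
  {"gripper": 255,"offset": [0,0,0.003],"angular": [0,0,0]},
])

```text
t: 3.7
eef_pos: [0.52, -0.1347, 0.2055]
tool_rot: [0.0, 1.0, 0.027, 0.0]
contact_force: [-2.8, -1.5, 10.0]
gripper_width: -0.001
grasp_force: 5.1
```

Emit:
drive_tool([
  {"gripper": 255,"offset": [0,0,0.001],"angular": [0,0,0]},
  {"gripper": 255,"offset": [0,0,0.002],"angular": [0,0,0]},
])

```text
t: 3.9
eef_pos: [0.5208, -0.1353, 0.2048]
tool_rot: [0.001, 1.0, 0.027, 0.001]
contact_force: [-2.6, -2.0, 18.4]
gripper_width: 0.002
grasp_force: 8.9
```

Emit:
drive_tool([
  {"gripper": 255,"offset": [0,0,-0.015],"angular": [0,0,0]},
  {"gripper": 255,"offset": [0,0,-0.05],"angular": [0,0,0]},
  {"gripper": 255,"offset": [0,0,-0.085],"angular": [0,0,0]},
  {"gripper": 255,"offset": [0,0,-0.11],"angular": [0,0,0]},
  {"gripper": 255,"offset": [-0.02,-0.013,-0.11],"angular": [0,0,0]},
])

```text
t: 4.4
eef_pos: [0.5023, -0.1235, 0.3168]
tool_rot: [0.001, 1.0, 0.027, 0.004]
contact_force: [-0.5, 1.0, 0.4]
gripper_width: -0.004
grasp_force: 0.0
```

Emit:
drive_tool([
  {"gripper": 255,"offset": [-0.03,-0.02,0],"angular": [0,0,0]},
  {"gripper": 255,"offset": [-0.06,-0.042,0],"angular": [0,0,0]},
  {"gripper": 255,"offset": [-0.085,-0.068,0],"angular": [0,0,0]},
  {"gripper": 255,"offset": [-0.097,-0.068,0],"angular": [0,0,0]},
  {"gripper": 255,"offset": [-0.097,-0.068,0],"angular": [0,0,0]},
])

```text
t: 4.9
eef_pos: [0.3973, -0.0599, 0.313]
tool_rot: [0.0, 1.0, 0.028, 0.0]
contact_force: [0.4, -0.2, -1.5]
gripper_width: -0.001
grasp_force: 0.0
```

```bash
python3 - <<'E'
from h import *
o=bot.get_obs(); print(o['eef_pos'],o['tool_rot'],o['q'],o['contact_force'])
b=optics.read_camera('wrist');a=optics.read_camera('scene')
cv2.imwrite('pics/m4.png',np.hstack([cv2.resize(a[110:290,140:380],(440,330)),cv2.resize(b,(360,330))]))
E
```

```text
[ 0.39725596 -0.05992834  0.31296035] [3.78610410e-04 9.99614236e-01 2.77711332e-02 2.02631083e-05] [ 0.30621547  0.02396359 -0.31410388  2.13348307  0.00979034  0.98528446
 -1.52846103] [ 0.40586813 -0.16654869 -1.50340898]
```

View pics/m4.png

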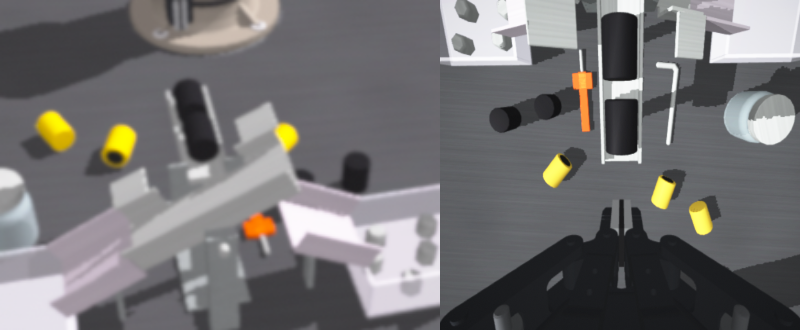

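```bash
python3 - <<'E'
from h import *
f=lambda x,y,z:ray('wrist',((x-440)/360*560,y/330*420),z).round(4)
print('entry',f(621,162,.165),'cover rear top',f(621,153,.175),'rear front end',f(620,99,.187), 'front cov front', f(619,13,.187))
E
```

```text
entry [ 0.412  -0.0603  0.165 ] cover rear top [ 0.4228 -0.0597  0.175 ] rear front end [ 0.4677 -0.0564  0.187 ] front cov front [ 0.5252 -0.0525  0.187 ]
```

Emit:
drive_tool([
  {"gripper": 255,"offset": [0,0,0.015],"angular": [0,0,0]},
  {"gripper": 255,"offset": [0,0,0.03],"angular": [0,0,0]},
  {"gripper": 255,"offset": [0,0,0.045],"angular": [0,0,0]},
  {"gripper": 255,"offset": [0,0,0.045],"angular": [0,0,0]},
])

```text
t: 5.4
eef_pos: [0.3985, -0.0606, 0.2663]
tool_rot: [-0.0, 1.0, 0.027, -0.002]
contact_force: [-0.6, 0.1, -0.3]
gripper_width: -0.001
grasp_force: 0.0
```

Emit:
drive_tool([
  {"gripper": 255,"offset": [0,0,0.008],"angular": [0,0,0]},
  {"gripper": 255,"offset": [0,0,0.016],"angular": [0,0,0]},
  {"gripper": 255,"offset": [0,0,0.023],"angular": [0,0,0]},
  {"gripper": 255,"offset": [0,0,0.023],"angular": [0,0,0]},
])

```text
t: 5.8
eef_pos: [0.3981, -0.0601, 0.2441]
tool_rot: [-0.0, 1.0, 0.027, -0.001]
contact_force: [0.5, 0.3, -0.3]
gripper_width: -0.005
grasp_force: 0.0
```

Emit:
drive_tool([
  {"gripper": 255,"offset": [0.007,0,0],"angular": [0,0,0]},
  {"gripper": 255,"offset": [0.014,0,0],"angular": [0,0,0]},
  {"gripper": 255,"offset": [0.021,0,0],"angular": [0,0,0]},
  {"gripper": 255,"offset": [0.028,0,0],"angular": [0,0,0]},
  {"gripper": 255,"offset": [0.035,0,0],"angular": [0,0,0]},
])

```text
t: 6.3
eef_pos: [0.4342, -0.0581, 0.245]
tool_rot: [0.0, 1.0, 0.027, 0.0]
contact_force: [0.1, 0.2, 0.3]
gripper_width: 0.002
grasp_force: 0.2
```

Emit:
drive_tool([
  {"gripper": 255,"offset": [0.007,0,0],"angular": [0,0,0]},
  {"gripper": 255,"offset": [0.014,0,0],"angular": [0,0,0]},
  {"gripper": 255,"offset": [0.021,0,0],"angular": [0,0,0]},
  {"gripper": 255,"offset": [0.028,0,0],"angular": [0,0,0]},
  {"gripper": 255,"offset": [0.035,0,0],"angular": [0,0,0]},
])

```text
t: 6.8
eef_pos: [0.4689, -0.0562, 0.2449]
tool_rot: [-0.0, 1.0, 0.027, -0.0]
contact_force: [-0.4, 0.2, 0.9]
gripper_width: -0.002
grasp_force: 0.2
```

```bash
python3 - <<'E'
from h import *
o=bot.get_obs(); print(o['eef_pos'],o['contact_force'])
b=optics.read_camera('wrist');a=optics.read_camera('scene')
cv2.imwrite('pics/m5.png',np.hstack([cv2.resize(a[110:290,140:380],(440,330)),cv2.resize(b,(360,330))]))
E
```

```text
[ 0.46892177 -0.05620257  0.24488359] [-0.3504481   0.20188918  0.85394361]
```

View pics/m5.png

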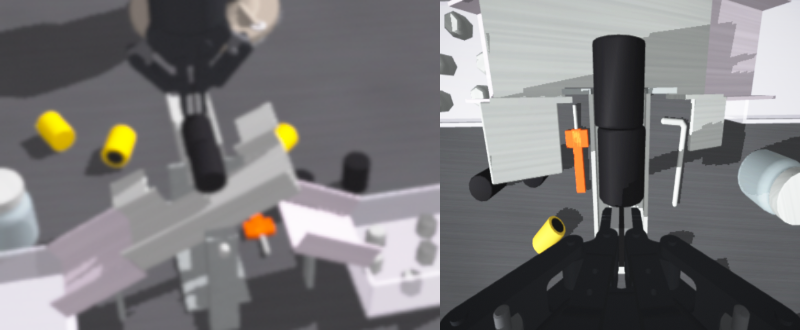

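Emit:
drive_tool([
  {"gripper": 255,"offset": [0.006,0,0],"angular": [0,0,0]},
  {"gripper": 255,"offset": [0.012,0,0],"angular": [0,0,0]},
  {"gripper": 255,"offset": [0.018,0,0],"angular": [0,0,0]},
  {"gripper": 255,"offset": [0.024,0,0],"angular": [0,0,0]},
  {"gripper": 255,"offset": [0.028,0,0],"angular": [0,0,0]},
])

```text
t: 7.4
eef_pos: [0.497, -0.0547, 0.2449]
tool_rot: [-0.0, 1.0, 0.027, 0.0]
contact_force: [-0.8, 1.2, 0.7]
gripper_width: 0.001
grasp_force: 0.1
```

Emit:
drive_tool([
  {"gripper": 255,"offset": [0,0,0],"angular": [0,0,0]},
  {"gripper": 255,"offset": [0,0,0],"angular": [0,0,0]},
  {"gripper": 255,"offset": [0,0,0],"angular": [0,0,0]},
  {"gripper": 255,"offset": [0,0,0],"angular": [0,0,0]},
  {"gripper": 255,"offset": [0,0,0],"angular": [0,0,0]},
])

```text
t: 7.9
eef_pos: [0.4962, -0.0547, 0.2449]
tool_rot: [0.0, 1.0, 0.027, 0.0]
contact_force: [-0.4, 0.3, 0.8]
gripper_width: -0.001
grasp_force: 0.0
```

```bash
python3 - <<'E'
from h import *
o=bot.get_obs(); print(o['eef_pos'],o['contact_force'])
b=optics.read_camera('wrist');a=optics.read_camera('scene')
cv2.imwrite('pics/m6.png',np.hstack([cv2.resize(a[130:330,70:350],(440,330)),cv2.resize(b,(360,330))]))
E
```

```text
[ 0.49616488 -0.05472367  0.24494751] [-0.40855985  0.34656166  0.75147614]
```

View pics/m6.png

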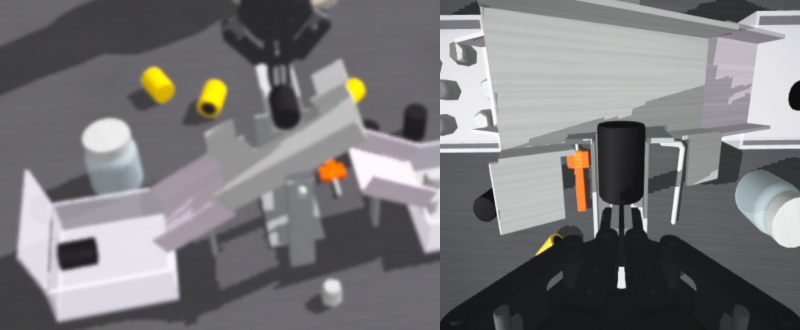

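The front cover lies in the right bin, near pixel (77,253) in the scene half of the picture. Next is the rear one.

Emit:
drive_tool([
  {"gripper": 255,"offset": [0.008,0,0],"angular": [0,0,0]},
  {"gripper": 255,"offset": [0.016,0,0],"angular": [0,0,0]},
  {"gripper": 255,"offset": [0.024,0,0],"angular": [0,0,0]},
  {"gripper": 255,"offset": [0.032,0,0],"angular": [0,0,0]},
  {"gripper": 255,"offset": [0.04,0,0],"angular": [0,0,0]},
])

```text
t: 8.5
eef_pos: [0.5372, -0.0524, 0.2448]
tool_rot: [-0.0, 1.0, 0.027, 0.0]
contact_force: [0.4, 0.5, 0.1]
gripper_width: -0.004
grasp_force: 0.0
```

Emit:
drive_tool([
  {"gripper": 255,"offset": [0.003,0,0],"angular": [0,0,0]},
  {"gripper": 255,"offset": [0.003,0,0],"angular": [0,0,0]},
  {"gripper": 255,"offset": [0,0,0],"angular": [0,0,0]},
  {"gripper": 255,"offset": [-0.01,0,-0.01],"angular": [0,0,0]},
  {"gripper": 255,"offset": [-0.02,0,-0.05],"angular": [0,0,0]},
])

```text
t: 9.0
eef_pos: [0.5129, -0.0538, 0.2924]
tool_rot: [-0.0, 1.0, 0.027, -0.004]
contact_force: [0.6, -0.3, 0.3]
gripper_width: 0.005
grasp_force: 0.0
```

Emit:
drive_tool([
  {"gripper": 255,"offset": [-0.02,0,-0.03],"angular": [0,0,0]},
  {"gripper": 255,"offset": [-0.04,0,-0.04],"angular": [0,0,0]},
  {"gripper": 255,"offset": [-0.04,0,-0.04],"angular": [0,0,0]},
  {"gripper": 255,"offset": [-0.04,0,-0.04],"angular": [0,0,0]},
  {"gripper": 255,"offset": [-0.04,0,-0.04],"angular": [0,0,0]},
])

```text
t: 9.5
eef_pos: [0.4763, -0.0558, 0.3344]
tool_rot: [-0.0, 1.0, 0.027, -0.0]
contact_force: [0.4, 0.4, -0.4]
gripper_width: -0.001
grasp_force: 0.0
```

```bash
python3 - <<'E'
from h import *
o=bot.get_obs(); print(o['t'],o['eef_pos'],o['contact_force'])
b=optics.read_camera('wrist');a=optics.read_camera('scene')
cv2.imwrite('pics/m7.png',np.hstack([cv2.resize(a[130:330,70:350],(440,330)),cv2.resize(b,(360,330))]))
E
```

```text
9.5 [ 0.47630953 -0.05578389  0.33444014] [ 0.43596872  0.3882188  -0.38606036]
```

View pics/m7.png

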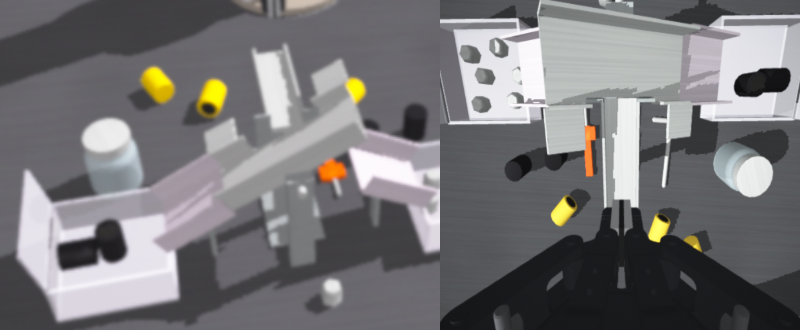

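Both covers are in the right bin, at about (77,253) and (110,240). I'll wait briefly and check that they are at rest.

Emit:
drive_tool([
  {"gripper": 255,"offset": [0,0,0],"angular": [0,0,0]},
  {"gripper": 255,"offset": [0,0,0],"angular": [0,0,0]},
  {"gripper": 255,"offset": [0,0,0],"angular": [0,0,0]},
  {"gripper": 255,"offset": [0,0,0],"angular": [0,0,0]},
  {"gripper": 255,"offset": [0,0,0],"angular": [0,0,0]},
])

```text
t: 10.1
eef_pos: [0.4764, -0.0558, 0.3349]
tool_rot: [-0.0, 1.0, 0.027, -0.0]
contact_force: [0.5, -0.1, 0.2]
gripper_width: 0.004
grasp_force: 0.0
```

```bash
python3 - <<'E'
from h import *
for k in range(6):
    a=optics.read_camera('scene'); g=cv2.inRange(a.max(2)[240:320,90:190],0,40)
    p=np.argwhere(g)
    if k in(0,5): print(len(p),p.mean(0)+[240,90])
cv2.imwrite('pics/m8.png',np.hstack([cv2.resize(a[220:330,70:220],(400,300)),cv2.resize(optics.read_camera('wrist')[0:200,360:560],(300,300))]))
E
```

```text
349 [281.61318052 128.86532951]
349 [281.52148997 128.92836676]
```

View pics/m8.png

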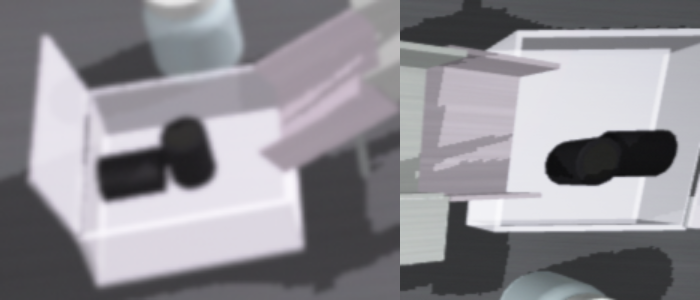

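Both covers are at rest in the bin, below its rim, and the gate is still tipped to the right.

```bash
python3 -c "
from station import bot
print(bot.hand_in())"
```

```text
the job is handed in; nothing more can be done
None
```

The gate is tipped fully right and both covers lie at rest in the right-hand bin; I handed the job in at about 10.5 s, and the hand-in returned no verdict.

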